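# Let the walnuts out of the chute dispenser into the dish

### The arm

A 6-joint arm with a two-finger parallel gripper is mounted at the origin on a cart in front of the work surface, level with it; the furniture and walls round the work are solid. World frame = base frame: x ahead of the robot, y to its left, z up, the work surface at z = 0. Lengths are in mm, angles in rad, forces in N, time in s.
With the tool pointing down it reaches from about 275 to 825 mm from the base axis. Payload 5.2 kg.
Tool frame: the origin (TCP) lies midway between the tips of the shut fingers; the grasp point (between the pads) lies ctrl.hold_point_z behind it (ctrl.hold_point_z is the distance from the TCP to the grasp point, in mm); x points along the fingers, z is the direction in which the jaws open and shut, and the axes are right-handed (so a half turn about x gives the same grasp; the last joint's range is limited). The gripper opens to 93 mm and grips with 3 to 60 N. Pads are 15 mm wide; open, the fingers measure 128 mm over their backs; the gripper's body (75 mm by 188 mm) begins 65 mm behind the grasp point.
Start: joints at [1.024, 0.259, 1.535, -0, 1.348, -0.203], TCP at [185.365, 517.827, 198.453] pointing down, gripper open.
Joint ranges: [-3.14, 3.14], [-0.91, 2.08], [0.19, 2.58], [-1.22, 4.36], [0.22, 2.71], [-3.12, 3.12]. Speed limits (rad/s): [2.57, 2.57, 3.14, 3.14, 3.14, 3.14].

### API

Orientations are given as a unit quaternion [x, y, z, w].
In Python, from cell import ctrl, cams gives the robot as it stands. The module is installed in compiled form; this text tells all that it offers.
- The arm moves only by the tool carry_out, never from a script. Its argument "series" is a list of rows, each an object of numbers: "gripper": the finger opening in mm, from 0 to 93; "tx", "ty", "tz": the shift along the tool's x, y, z in mm; "yaw": the turn about the tool's x in degrees. A call has 1 to 20 rows; each row is the pose to reach, as a shift and turn from the pose commanded when the call began, along the tool's axes at that moment; what a row does not reach only later rows make up. A row lasts 1/8 s, in which the tool goes at most 62.5 mm and 10.7 degrees, less where a joint would pass 70% of its speed; a pose out of reach is approached as far as the arm can. A call with a gripper value outside its range is refused whole. The fingers move at their own pace and stop on an object; "newtons" is the grip in N (left out, the last holds). Time passes only in rows, so rows that repeat a pose let the fingers close. It gives the time, the measured TCP pose, the force and the opening at its end, in the units of the state.
- ctrl.get_state(): the state, without advancing time (a new reading comes with each control period).
- cams.read_camera(name): name is "side" or "top"; returns a dict with "pixels" (420x560x3 uint8, red, green, blue), "range_z" (420x560 float32, mm along the optical axis (not along the pixel's ray), 0 where there is no reading), "fx", "fy", "cx", "cy" (pixels), "k1" (the pictures are not rectified: a ray, as slopes to the right and down, at radius r is drawn at 1 + k1 r^2 times it, then the intrinsics apply), "R" (3x3) and "t" (3): a world point X has camera coordinates R X + t. Camera axes: x right, y down, z forward; pixel columns grow to the right and rows downward; lengths in mm; the calibration is good to about 2 mm. A picture is of the moment at which its call begins.
- ctrl.hand_in(): hands the job in, once; it reports no verdict.
The state is a dict: "clock": time; "q": joint angles; "joint_velocities": joint speeds; "joint_torque": joint torques, N m; "eef_pos": TCP position; "tool_rot": TCP orientation; "wrist_force": force on the tool from outside, world axes, zero at the start; "moment": the same for the moment, N m; "opening": finger opening in mm.
Only numpy, scipy, OpenCV 4.12 (cv2) and the standard library are available. Lean on these libraries where they do the work, as an engineer would, in place of code of your own. Each camera call takes 0.05 s, during which the arm holds its last target. There are 200 camera calls.

### The job

Push the round white dish along the worktop, without lifting it, until it rests against the two front legs of the walnut dispenser, right under its spout. Then press down the pad at the rear end of the rocking lever so that its other end lifts the gate, keep it down until all three walnuts have rolled out into the dish, and let the lever come back up. Only push and press with the fingers: pick nothing up, do not touch the gate or the walnuts, and leave the salt shaker, garlic and lemon where they are.

Things in the scene. Friction and masses are not known exactly. Their poses are not given: they have to be found in the camera images.
- dispenser: Fixed light-wood walnut dispenser on four legs. Origin: on the worktop straight below the spout's middle; z up, y back along the chute (away from the spout), x across. The sloping chute, 54 mm wide, reaches from y = -33 to +150 mm; its underside is 88 mm up at the spout, its edges 112 to 155 mm, the ears of the lever's pivot (y = 115 mm) 195 mm. Legs 12 mm thick at x = +-45 mm, y = 79 and 140 mm.
- spout (a point): Point on the worktop straight below the middle of the dispenser's spout (same as the dispenser's origin): where the middle of the dish belongs. The spout is an opening of 42 x 54 mm in the chute's floor, closed in front by an end board (y = -27 to -33 mm, 88 to 144 mm up). Nothing of the dispenser reaches farther towards -y.
- pad_top (a point): Middle of the top face of the wooden press pad (40 mm across, 44 mm along the lever) at the lever's rear end: y = 195 mm in the dispenser's frame, level at rest, 187 mm above the worktop, with nothing beneath it but the worktop. Pressed fully to its hard stop it goes down about 33 mm (and about 5 mm towards the pivot).
- rocker (a joint): Angle of the rocking lever, rad: 0 at rest (gate shut), 0.42 pressed fully down (gate fully raised). A spring brings it back when it is let go; the force at the pad is about 2 N at first and 5 N at the end. The walnuts pass freely under the gate from about 0.35 on.
- gate (a point): Middle of the gate, a thin aluminium plate, 36 x 4 x 72 mm, hanging from the front end of the lever across the chute. At rest it stops the walnuts just before the spout.
- dish: Round white ceramic souffle dish with fluted, nearly upright side, loose: 170 mm across the rim, 158 mm at the foot, 60 mm high, wall 5 mm, 0.28 to 0.46 kg. Origin: middle of its underside, on the worktop. It starts on the -y side of the dispenser, 70 to 120 mm out from its place under the spout and up to 20 mm to the side. Against both front legs (y = 79 mm) its middle is straight below the spout within 5 mm.
- walnut_1: Walnut, a brown ball of 34 mm across, 14 g; origin at its middle. The lowest, against the gate, of the three waiting in the chute.
- walnut_2: Walnut, a brown ball of 34 mm across, 14 g; origin at its middle. The middle one of the three waiting in the chute.
- walnut_3: Walnut, a brown ball of 34 mm across, 14 g; origin at its middle. The uppermost of the three waiting in the chute.
- salt: Salt shaker, 44 mm across, 90 mm high, a bystander on the worktop; origin at the middle of its underside.
- garlic_bulb: Garlic bulb, 56 mm, a bystander on the worktop; origin at the middle of its underside.
- lemon: Lemon, 83 x 58 x 58 mm, a bystander on the worktop; origin at the middle of its underside.
Things that resemble listed ones, but are neither listed nor needed, are in the scene too. Of the things like the dish, leave any that is green; of the rest the larger one is meant.

How it is judged:
By the outcome, as a careful person would: the job done as asked, in the order asked, and still so for the second after the job is handed in, with the robot touching nothing.
It also fails if it takes over 48 s, if anything falls off the work surface, if the arm or the gripper's body presses on something with over 40 N, if the wrist force passes 120 N, or if a joint passes its speed limit or range.

## Working session

There is one attempt and no reset: what is moved stays moved. The work goes in short steps, Python scripts to look and compute and a tool call to move; the robot and the scene stay as the last step left them, time stands still between calls to the robot, and variables do not carry over. Pictures are saved under pics/ and viewed, about 8 in all and at most 12, crops included, and the job is handed in when it is done.

Besides the shell and the picture viewer there is one more tool, called after "Call:" as name(argument=value, ...) on one line, values as JSON. carry_out: Moves the arm, as the interface text tells. Its arguments: {"type":"object","properties":{"series":{"type":"array"},"newtons":{"type":"number"}},"required":["series"]}

```bash
mkdir -p pics
cat > h.py <<'E'
import numpy as np,cv2
from cell import ctrl,cams
def cloud(c):
    h,w=c["range_z"].shape
    K=np.array([[c["fx"],0,c["cx"]],[0,c["fy"],c["cy"]],[0,0,1.]])
    v,u=np.mgrid[:h,:w]
    p=np.stack([u,v],-1).reshape(-1,1,2).astype(float)
    n=cv2.undistortPoints(p,K,np.array([c["k1"],0,0,0.])).reshape(h,w,2)
    z=c["range_z"].astype(float)
    P=np.dstack([n*z[...,None],z])
    W=(P-c["t"])@np.array(c["R"])
    W[z<=0]=np.nan
    return W
def get(n,save=None):
    c=cams.read_camera(n); 
    if save: cv2.imwrite(save,c["pixels"][...,::-1])
    return c,cloud(c)
E
python3 - <<'E'
from h import *
for n in("top","side"):
    c,W=get(n,f"pics/{n}0.png"); np.save(f"{n}0.npy",W)
    print(n,"cam at",-np.array(c["R"]).T@c["t"],c["k1"])
print(ctrl.get_state(),ctrl.hold_point_z)
E
```

```text
top cam at [ 268.43872586 -100.70262569 1662.19092597] 0.03146646585510264
side cam at [ 540.22908086 1081.63745182  636.91333945] -0.07142823930037198
{'clock': 0.1, 'q': array([ 1.02422115e+00,  2.59277462e-01,  1.53595302e+00, -1.40511781e-05,
        1.34804102e+00, -2.02834575e-01]), 'joint_velocities': array([ 0.00099934, -0.00065143, -0.00383855,  0.00011184, -0.00014025,
        0.00069789]), 'joint_torque': array([ 2.34237305e-03, -4.38214409e+01, -2.84645319e+01,  7.21932622e-02,
        3.62888770e-02, -8.11654104e-05]), 'eef_pos': array([185.0746571 , 517.36084165, 197.70521967]), 'tool_rot': array([-0.40736279,  0.57868744,  0.40687996,  0.5776029 ]), 'wrist_force': array([0.00341975, 0.01728698, 0.51579232]), 'moment': array([ 0.01582302,  0.04971862, -0.04777782]), 'opening': 92.94683750763842} 18.8
```

View pics/top0.png

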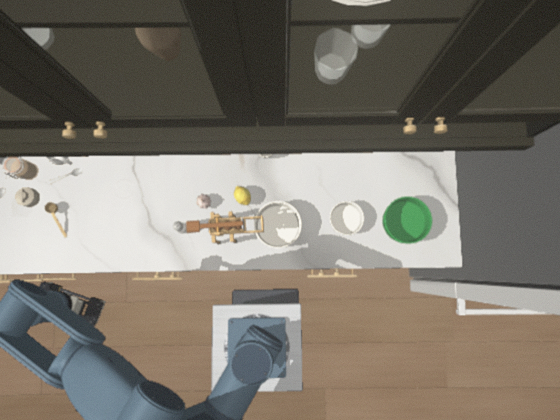

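View pics/side0.png

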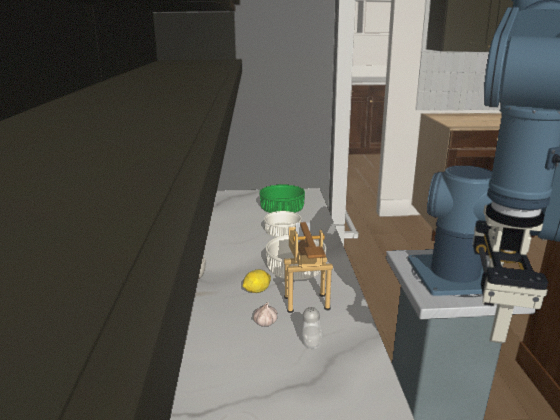

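The top view shows the white dish at (279,224), with its small white lookalike at (347,217) and a green one at (407,220). The dispenser spans columns 187–265 with its pad at the left end (~193,226) and salt right behind it at (179,226). Garlic is at (203,201) and the lemon at (242,195). The side view agrees.

Run:
```python
from h import *
W=np.load("top0.npy"); im=cv2.imread("pics/top0.png"); hsv=cv2.cvtColor(im,cv2.COLOR_BGR2HSV)
S=np.load("side0.npy"); 
def pr(u,v): print((u,v),np.round(W[v,u],0))
for p in [(193,226),(179,226),(203,201),(242,195),(347,217),(279,224),(260,224),(150,258),(270,128),(270,150)]: pr(*p)
# dish rim
sub=np.zeros(W.shape[:2],bool); sub[195:255,240:312]=1
m=sub&(hsv[...,1]<70)&(W[...,2]>45)&(W[...,2]<72)
P=W[m]; (c,r)=cv2.minEnclosingCircle(P[:,:2].astype(np.float32)); print("dish",m.sum(),c,r,np.median(P[:,2]))
# dispenser wood
sub[:]=0; sub[205:250,183:272]=1
m=sub&(hsv[...,1]>70)&(W[...,2]>90)
P=W[m]
for a,b in[(90,115),(115,160),(160,182),(182,230)]:
    Q=P[(P[:,2]>a)&(P[:,2]<=b)]; print(a,b,len(Q)); 
    if len(Q)>5: print(cv2.minAreaRect(Q[:,:2].astype(np.float32)),Q.min(0).round(),Q.max(0).round())
big=cv2.resize(im[185:262,165:325],None,fx=5,fy=5,interpolation=cv2.INTER_CUBIC); cv2.imwrite("pics/crop1.png",big)
print("per col pad:",[(u,np.round(W[226,u]).tolist()) for u in range(184,210,3)])
```

```text
(193, 226) [415. 192. 185.]
(179, 226) [425. 259.  92.]
(203, 201) [519. 185.  44.]
(242, 195) [537.  42.  56.]
(347, 217) [ 458. -340.    7.]
(279, 224) [435. -89.   9.]
(260, 224) [436. -19.   7.]
(150, 258) [318. 384.  -2.]
(270, 128) [635. -73. 521.]
(270, 150) [579. -72. 513.]
dish 311 (431.5976257324219, -83.56134033203125) 84.9436264038086 58.5688177309582
90 115 89
((422.75775146484375, 55.608184814453125), (98.47413635253906, 167.31471252441406), 6.400182723999023) [372. -31. 102.] [470. 144. 115.]
115 160 395
((420.2235107421875, 54.99945831298828), (97.54766082763672, 180.6134033203125), 2.5870590209960938) [368. -36. 115.] [468. 145. 158.]
160 182 46
((418.5002136230469, 124.67781066894531), (182.25823974609375, 61.397254943847656), 78.79736328125) [384.  32. 161.] [447. 216. 182.]
182 230 357
((415.71771240234375, 121.52810668945312), (65.80375671386719, 180.52102661132812), 13.555497169494629) [384.  31. 182.] [452. 215. 203.]
per col pad: [(184, [428.0, 250.0, 53.0]), (187, [415.0, 211.0, 186.0]), (190, [414.0, 200.0, 191.0]), (193, [415.0, 192.0, 185.0]), (196, [414.0, 181.0, 187.0]), (199, [414.0, 172.0, 185.0]), (202, [415.0, 163.0, 181.0]), (205, [414.0, 152.0, 186.0]), (208, [414.0, 143.0, 184.0])]
```

View pics/crop1.png

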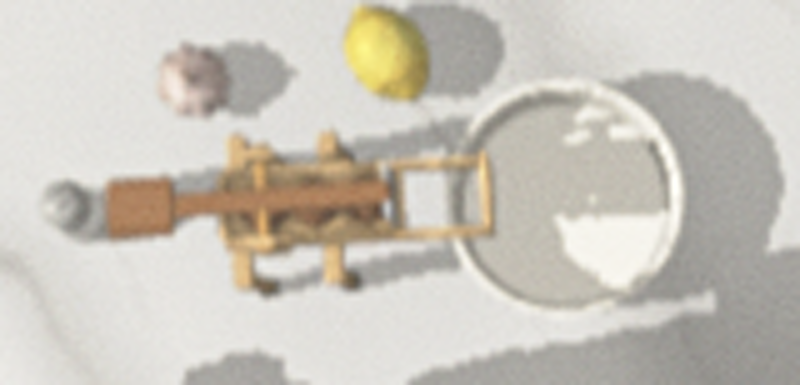

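The crop confirms one dish. The dispenser's axis runs close to world +y, with end board at crop (488,195), pad at (140,208) and salt at (68,205). Next I fit the axis and work out the first move.

Run:
```python
from h import *
from scipy.spatial.transform import Rotation as Ro
W=np.load("top0.npy"); im=cv2.imread("pics/top0.png"); hsv=cv2.cvtColor(im,cv2.COLOR_BGR2HSV)
sub=np.zeros(W.shape[:2],bool); sub[205:250,183:272]=1
w=sub&(hsv[...,1]>70)
def st(n,m):
    P=W[m]; print(n,len(P),P.min(0).round(),P.max(0).round(),"mid",((P.min(0)+P.max(0))/2).round(1)); return P
pad=st("pad",w&(W[...,1]>165)&(W[...,2]>170))
end=st("end",w&(W[...,1]<-20)&(W[...,2]>100))
for y in (-10,10,130,): st(y,w&(abs(W[...,1]-y)<8)&(W[...,2]>100)&(abs(W[...,0]-418)<33))
for n,P in(("pad",pad),("end",end)): print(n,cv2.minAreaRect(P[:,:2].astype(np.float32)))
leg=st("frontlegs",w&(abs(W[...,1]-79)<14)&(abs(W[...,0]-418)>36))
s=ctrl.get_state(); print(Ro.from_quat(s["tool_rot"]).as_matrix().round(3));
```

```text
pad 144 [397. 165. 178.] [431. 216. 195.] mid [414.2 190.8 186.6]
end 34 [401. -36. 105.] [453. -21. 154.] mid [426.8 -28.7 129.1]
-10 12 [401. -18. 114.] [450.  -4. 123.] mid [425.3 -11.  118.6]
10 15 [400.   2. 102.] [449.  16. 128.] mid [424.9   9.2 115.2]
130 77 [385. 122. 113.] [451. 138. 194.] mid [418.  130.2 153.3]
pad ((414.2301940917969, 190.82345581054688), (50.81039047241211, 33.36458969116211), 89.75446319580078)
end ((426.8031921386719, -28.812744140625), (14.737090110778809, 52.34546661376953), 89.71946716308594)
frontlegs 38 [371.  68.  25.] [470.  83. 116.] mid [420.5  75.9  70.6]
[[-0.001 -0.942  0.337]
 [-0.001  0.337  0.942]
 [-1.     0.    -0.002]]
```

Axis: end board (427,-30) to pad (414,193), so it's tilted about 3.2° from world y and the spout is near (425,-1). The dish, at (432,-84), is about 83 mm out. I'll move high over the scene to behind the dish, with the jaws across the push direction.

Call:
carry_out(series=[{"gripper": 60,"tx": -60,"ty": 0,"tz": 0,"yaw": 0},{"gripper": 60,"tx": -120,"ty": 0,"tz": 0,"yaw": 0},{"gripper": 60,"tx": -132,"ty": -40,"tz": -49,"yaw": 7},{"gripper": 60,"tx": -132,"ty": -80,"tz": -98,"yaw": 15},{"gripper": 60,"tx": -132,"ty": -120,"tz": -147,"yaw": 23},{"gripper": 60,"tx": -132,"ty": -160,"tz": -196,"yaw": 31},{"gripper": 60,"tx": -132,"ty": -200,"tz": -245,"yaw": 39},{"gripper": 60,"tx": -132,"ty": -240,"tz": -294,"yaw": 47},{"gripper": 60,"tx": -132,"ty": -280,"tz": -343,"yaw": 55},{"gripper": 60,"tx": -132,"ty": -320,"tz": -392,"yaw": 63},{"gripper": 60,"tx": -132,"ty": -360,"tz": -441,"yaw": 67},{"gripper": 60,"tx": -132,"ty": -400,"tz": -490,"yaw": 67},{"gripper": 60,"tx": -132,"ty": -440,"tz": -539,"yaw": 67},{"gripper": 60,"tx": -132,"ty": -482,"tz": -589,"yaw": 67},{"gripper": 60,"tx": -132,"ty": -482,"tz": -589,"yaw": 67},{"gripper": 60,"tx": -132,"ty": -482,"tz": -589,"yaw": 67},{"gripper": 60,"tx": -132,"ty": -482,"tz": -589,"yaw": 67},{"gripper": 60,"tx": -132,"ty": -482,"tz": -589,"yaw": 67}])

```text
clock: 2.35
eef_pos: [440.4, -197.6, 331.0]
tool_rot: [-0.021, 0.707, 0.021, 0.707]
wrist_force: [0.6, -0.6, 0.4]
opening: 59.8
```

Call:
carry_out(series=[{"tx": 60,"ty": 0,"tz": 0},{"tx": 120,"ty": 0,"tz": -1},{"tx": 180,"ty": 0,"tz": -2},{"tx": 240,"ty": 0,"tz": -2},{"tx": 289,"ty": 0,"tz": -2},{"tx": 289,"ty": 8,"tz": -2},{"tx": 289,"ty": 16,"tz": -2},{"tx": 289,"ty": 22,"tz": -2},{"tx": 289,"ty": 28,"tz": -3},{"tx": 289,"ty": 35,"tz": -3},{"tx": 289,"ty": 42,"tz": -3},{"tx": 289,"ty": 49,"tz": -3},{"tx": 289,"ty": 56,"tz": -3},{"tx": 289,"ty": 63,"tz": -4},{"tx": 289,"ty": 70,"tz": -4},{"tx": 289,"ty": 77,"tz": -4},{"tx": 289,"ty": 84,"tz": -4},{"tx": 289,"ty": 90,"tz": -4},{"tx": 289,"ty": 94,"tz": -4},{"tx": 289,"ty": 94,"tz": -4}])

```text
validation failed for argument at $.se...
```

Run:
```python
from h import *
c,W=get("top","pics/top1.png"); np.save("top1.npy",W)
im=cv2.imread("pics/top1.png")
cv2.imwrite("pics/crop2.png",cv2.resize(im[180:267,165:325],None,fx=5,fy=5,interpolation=cv2.INTER_CUBIC))
s=ctrl.get_state();print(s["eef_pos"],s["wrist_force"],s["clock"])
```

```text
[ 440.51524292 -197.82697346  331.05642748] [ 0.4475389  -0.21404885  0.68482993] 2.4
```

View pics/crop2.png

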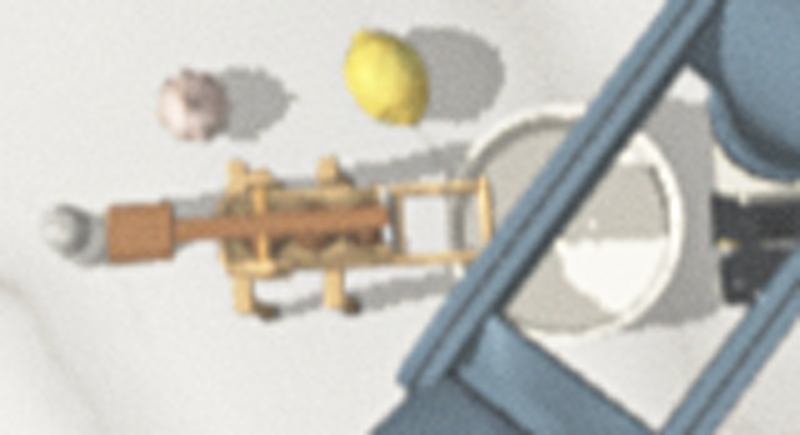

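The move was refused (rows need every key), so nothing has moved. The picture shows the dish unmoved and an arm link crossing above the dish at crop (560,200). I'll check that link's height before lowering.

Run:
```python
from h import *
W=np.load("top1.npy")
for x,y in [(660,60),(560,190),(480,310),(420,390),(520,370),(780,310),(770,80)]:
    print((x,y),W[180+y//5,165+x//5].round())
```

```text
(660, 60) [ 424. -132.  761.]
(560, 190) [372. -91. 759.]
(480, 310) [324. -58. 752.]
(420, 390) [293. -33. 741.]
(520, 370) [300. -74. 752.]
(780, 310) [ 322. -178.  757.]
(770, 80) [ 418. -177.  745.]
```

The link is at about 750 mm, so it's well clear.

Call:
carry_out(series=[{"gripper": 60,"tx": 60,"ty": 0,"tz": 0,"yaw": 0},{"gripper": 60,"tx": 120,"ty": 0,"tz": -1,"yaw": 0},{"gripper": 60,"tx": 180,"ty": 0,"tz": -2,"yaw": 0},{"gripper": 60,"tx": 240,"ty": 0,"tz": -2,"yaw": 0},{"gripper": 60,"tx": 289,"ty": 0,"tz": -2,"yaw": 0},{"gripper": 60,"tx": 289,"ty": 8,"tz": -2,"yaw": 0},{"gripper": 60,"tx": 289,"ty": 16,"tz": -2,"yaw": 0},{"gripper": 60,"tx": 289,"ty": 22,"tz": -2,"yaw": 0},{"gripper": 60,"tx": 289,"ty": 28,"tz": -3,"yaw": 0},{"gripper": 60,"tx": 289,"ty": 35,"tz": -3,"yaw": 0},{"gripper": 60,"tx": 289,"ty": 42,"tz": -3,"yaw": 0},{"gripper": 60,"tx": 289,"ty": 49,"tz": -3,"yaw": 0},{"gripper": 60,"tx": 289,"ty": 56,"tz": -3,"yaw": 0},{"gripper": 60,"tx": 289,"ty": 63,"tz": -4,"yaw": 0},{"gripper": 60,"tx": 289,"ty": 70,"tz": -4,"yaw": 0},{"gripper": 60,"tx": 289,"ty": 77,"tz": -4,"yaw": 0},{"gripper": 60,"tx": 289,"ty": 84,"tz": -4,"yaw": 0},{"gripper": 60,"tx": 289,"ty": 90,"tz": -4,"yaw": 0},{"gripper": 60,"tx": 289,"ty": 94,"tz": -4,"yaw": 0},{"gripper": 60,"tx": 289,"ty": 94,"tz": -4,"yaw": 0}])

```text
clock: 4.9
eef_pos: [431.2, -105.3, 41.5]
tool_rot: [-0.021, 0.707, 0.021, 0.707]
wrist_force: [-0.5, 0.4, 0.0]
opening: 60.0
```

Run:
```python
from h import *
c,W=get("top","pics/top2.png"); np.save("top2.npy",W)
c,S=get("side","pics/side2.png"); np.save("side2.npy",S)
a=cv2.imread("pics/top2.png")[175:265,185:345]; b=cv2.imread("pics/side2.png")[180:360,200:400]
a=cv2.resize(a,(533,300),interpolation=cv2.INTER_CUBIC); b=cv2.resize(b,(333,300),interpolation=cv2.INTER_CUBIC)
cv2.imwrite("pics/c3.png",cv2.resize(np.hstack([a,b]),(800,277)))
s=ctrl.get_state();print(s["eef_pos"],s["wrist_force"],s["clock"])
```

```text
[ 431.30431234 -105.64873347   41.48609736] [ 0.24418347 -0.28800108  0.28025396] 5.0
```

View pics/c3.png

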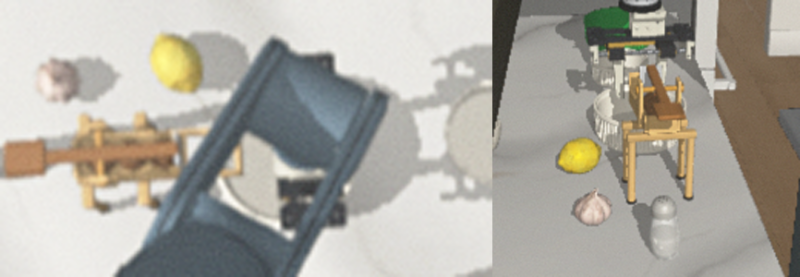

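The picture shows the dish pushed most of the way. It sits ahead of the fingers, partly under the dispenser, and the neighbours haven't moved. The force is near zero, so there's no leg contact yet. I'll creep forward.

Call:
carry_out(series=[{"gripper": 60,"tx": 0,"ty": 3,"tz": 0,"yaw": 0},{"gripper": 60,"tx": 0,"ty": 6,"tz": 0,"yaw": 0},{"gripper": 60,"tx": 0,"ty": 9,"tz": 0,"yaw": 0},{"gripper": 60,"tx": 0,"ty": 11,"tz": 0,"yaw": 0},{"gripper": 60,"tx": 0,"ty": 13,"tz": 0,"yaw": 0}])

```text
clock: 5.62
eef_pos: [430.5, -92.4, 41.5]
tool_rot: [-0.02, 0.707, 0.02, 0.707]
wrist_force: [-0.6, -0.3, 0.3]
opening: 60.0
```

Call:
carry_out(series=[{"gripper": 60,"tx": 0,"ty": 1.5,"tz": 0,"yaw": 0},{"gripper": 60,"tx": 0,"ty": 3,"tz": 0,"yaw": 0}])

```text
clock: 5.88
eef_pos: [430.3, -89.5, 41.5]
tool_rot: [-0.02, 0.707, 0.02, 0.707]
wrist_force: [-0.6, 1.1, 0.4]
opening: 59.8
```

Call:
carry_out(series=[{"gripper": 60,"tx": 0,"ty": 1.5,"tz": 0,"yaw": 0},{"gripper": 60,"tx": 0,"ty": 3,"tz": 0,"yaw": 0}])

```text
clock: 6.12
eef_pos: [430.1, -86.5, 41.5]
tool_rot: [-0.02, 0.707, 0.02, 0.707]
wrist_force: [0.3, -0.3, 0.1]
opening: 60.0
```

Run:
```python
from h import *
c,S=get("side","pics/side3.png"); np.save("side3.npy",S)
c2,W=get("top","pics/top3.png"); np.save("top3.npy",W)
s=ctrl.get_state();print(s["eef_pos"],s["wrist_force"],s["clock"])
# dish rim band, from both clouds
for n,P,f in(("top",W,"pics/top3.png"),("side",S,"pics/side3.png")):
    h=cv2.cvtColor(cv2.imread(f),cv2.COLOR_BGR2HSV)
    m=(h[...,1]<60)&(P[...,2]>50)&(P[...,2]<66)&(abs(P[...,0]-428)<95)&(P[...,1]>-75)&(P[...,1]<100)
    Q=P[m][:,:2]; 
    if len(Q)<20: print(n,len(Q)); continue
    from scipy.optimize import least_squares
    r=least_squares(lambda p:np.hypot(*(Q-p).T)-83,[425,-10],loss="soft_l1",f_scale=3); print(n,len(Q),r.x.round(1),np.abs(r.fun).mean().round(1))
```

```text
[430.0748988  -86.44834528  41.44437091] [-0.06328351  0.70202615 -0.62670345] 6.225
top 45 [432.8 -84.9] 3.5
side 81 [433.4 -78.9] 2.1
```

Run:
```python
import cv2,numpy as np
b=cv2.imread("pics/side3.png")[190:320,250:350];c=cv2.imread("pics/top3.png")[190:270,215:335]
cv2.imwrite("pics/c4.png",np.hstack([cv2.resize(b,(350,455),interpolation=2),cv2.resize(c,(450,455),interpolation=2)]))
```

```text
(no output)
```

View pics/c4.png

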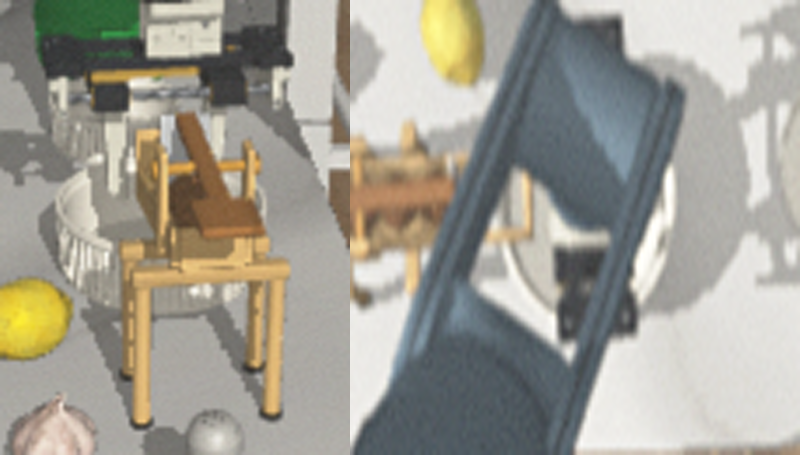

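The picture shows the fingers inside the dish, and the dish still at about (433,-82). The descent lagged, so they passed over the rim instead of behind it. No harm done. I'll raise, go back and lower again in separate calls, checking before I push.

Call:
carry_out(series=[{"gripper": 60,"tx": -30,"ty": 0,"tz": 0,"yaw": 0},{"gripper": 60,"tx": -60,"ty": 0,"tz": 0,"yaw": 0},{"gripper": 60,"tx": -60,"ty": 0,"tz": 0,"yaw": 0},{"gripper": 60,"tx": -60,"ty": -40,"tz": 1,"yaw": 0},{"gripper": 60,"tx": -60,"ty": -80,"tz": 1,"yaw": 0},{"gripper": 60,"tx": -60,"ty": -117,"tz": 1,"yaw": 0},{"gripper": 60,"tx": -60,"ty": -117,"tz": 1,"yaw": 0},{"gripper": 60,"tx": -60,"ty": -117,"tz": 1,"yaw": 0},{"gripper": 60,"tx": -60,"ty": -117,"tz": 1,"yaw": 0}])

```text
clock: 7.35
eef_pos: [437.4, -202.0, 101.0]
tool_rot: [-0.02, 0.707, 0.021, 0.706]
wrist_force: [0.9, -0.7, 0.4]
opening: 59.8
```

Call:
carry_out(series=[{"gripper": 60,"tx": 30,"ty": 0,"tz": 0,"yaw": 0},{"gripper": 60,"tx": 60,"ty": 0,"tz": 0,"yaw": 0},{"gripper": 60,"tx": 60,"ty": 0,"tz": 0,"yaw": 0},{"gripper": 60,"tx": 60,"ty": 0,"tz": 0,"yaw": 0}])

```text
clock: 7.85
eef_pos: [438.4, -203.1, 42.3]
tool_rot: [-0.021, 0.707, 0.02, 0.707]
wrist_force: [0.9, -0.5, -0.0]
opening: 59.6
```

Run:
```python
from h import *
c,S=get("side","pics/side4.png")
c2,W=get("top","pics/top4.png")
s=ctrl.get_state();print(s["eef_pos"],s["wrist_force"],s["clock"])
b=cv2.imread("pics/side4.png")[170:320,230:360];c=cv2.imread("pics/top4.png")[190:270,215:335]
cv2.imwrite("pics/c5.png",np.hstack([cv2.resize(b,(350,404),interpolation=2),cv2.resize(c,(450,404),interpolation=2)]))
```

```text
[ 438.78931744 -203.68877841   42.74106747] [0.01689089 0.79158732 0.45536975] 7.95
```

View pics/c5.png

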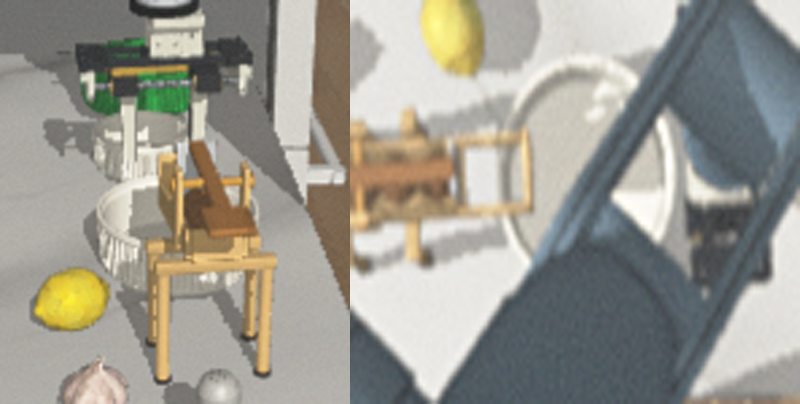

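The dish is at its original spot, and the fingers are now behind its far wall. Pushing.

Call:
carry_out(series=[{"gripper": 60,"tx": 0,"ty": 10,"tz": 0,"yaw": 0},{"gripper": 60,"tx": 0,"ty": 20,"tz": 0,"yaw": 0},{"gripper": 60,"tx": 0,"ty": 26,"tz": 0,"yaw": 0},{"gripper": 60,"tx": 0,"ty": 31,"tz": 0,"yaw": 0},{"gripper": 60,"tx": 0,"ty": 36,"tz": 0,"yaw": 0},{"gripper": 60,"tx": 0,"ty": 42,"tz": 0,"yaw": 0},{"gripper": 60,"tx": 0,"ty": 48,"tz": 0,"yaw": 0}])

```text
clock: 8.82
eef_pos: [435.1, -155.1, 41.4]
tool_rot: [-0.02, 0.707, 0.02, 0.707]
wrist_force: [-0.6, -0.2, 0.0]
opening: 60.0
```

Call:
carry_out(series=[{"gripper": 60,"tx": 0,"ty": 6,"tz": -1,"yaw": 0},{"gripper": 60,"tx": 0,"ty": 12,"tz": -1,"yaw": 0},{"gripper": 60,"tx": 0,"ty": 18,"tz": -1,"yaw": 0},{"gripper": 60,"tx": 0,"ty": 24,"tz": -1,"yaw": 0},{"gripper": 60,"tx": 0,"ty": 30,"tz": -1,"yaw": 0},{"gripper": 60,"tx": 0,"ty": 36,"tz": -1,"yaw": 0},{"gripper": 60,"tx": 0,"ty": 42,"tz": -1,"yaw": 0},{"gripper": 60,"tx": 0,"ty": 48,"tz": -1,"yaw": 0},{"gripper": 60,"tx": 0,"ty": 52,"tz": -1,"yaw": 0}])

```text
clock: 9.95
eef_pos: [431.0, -103.1, 41.5]
tool_rot: [-0.02, 0.707, 0.02, 0.707]
wrist_force: [0.2, 0.8, -0.4]
opening: 59.9
```

Call:
carry_out(series=[{"gripper": 60,"tx": 0,"ty": 2,"tz": 0,"yaw": 0},{"gripper": 60,"tx": 0,"ty": 4,"tz": 0,"yaw": 0},{"gripper": 60,"tx": 0,"ty": 6,"tz": 0,"yaw": 0}])

```text
clock: 10.32
eef_pos: [430.8, -97.6, 41.5]
tool_rot: [-0.02, 0.707, 0.02, 0.707]
wrist_force: [-0.8, -0.4, -0.3]
opening: 59.6
```

```bash
cat > fit.py <<'E'
from h import *
from scipy.optimize import least_squares
import sys
def fit(n,tag,ylo=-170):
    c,P=get(n,f"pics/{n}{tag}.png")
    h=cv2.cvtColor(cv2.imread(f"pics/{n}{tag}.png"),cv2.COLOR_BGR2HSV)
    m=(h[...,1]<45)&(h[...,2]>140)&(P[...,2]>53)&(P[...,2]<66)&(abs(P[...,0]-428)<100)&(P[...,1]>ylo)&(P[...,1]<100)
    Q=P[m][:,:2]
    if len(Q)<15: print(n,len(Q)); return
    r=least_squares(lambda p:np.hypot(*(Q-p).T)-83,[428,-30],loss="soft_l1",f_scale=3)
    print(n,len(Q),r.x.round(1),np.abs(r.fun).mean().round(1),"y range",Q[:,1].min().round(),Q[:,1].max().round(),"x",Q[:,0].min().round(),Q[:,0].max().round())
for n in("top","side"): fit(n,sys.argv[1])
s=ctrl.get_state();print(s["eef_pos"],s["wrist_force"],s["clock"])
E
python3 fit.py 5
```

```text
top 69 [433.4 -83.3] 2.8 y range -168.0 74.0 x 348.0 468.0
side 151 [432.4 -76.8] 2.7 y range -160.0 -4.0 x 349.0 516.0
[430.70527736 -97.45614647  41.43419422] [-0.211374   0.2922195  0.2374417] 10.425
```

The fit says the dish still hasn't moved, so I need to see where the fingertips really are.

Run:
```python
from h import *
c,S=get("side","pics/side6.png")
b=cv2.imread("pics/side6.png")[190:290,240:350]
cv2.imwrite("pics/c6.png",cv2.resize(b,(660,600),interpolation=2))
# project TCP and a point per fingertip
R=np.array(c["R"]);t=np.array(c["t"]);K=np.array([[c["fx"],0,c["cx"]],[0,c["fy"],c["cy"]],[0,0,1.]])
e=ctrl.get_state()["eef_pos"]
for d in(-30,30,-55):
  for z in (0,20,40):
    p=cv2.projectPoints((e+[d,0,z])[None],cv2.Rodrigues(R)[0],t,K,np.array([c["k1"],0,0,0.]))[0].ravel()
    print(d,z,p.round(1),((p-[240,190])*6).round(), S[int(p[1]),int(p[0])].round())
```

```text
-30 0 [306.2 248.9] [397. 353.] [435. 186. 187.]
-30 20 [306.3 242.5] [398. 315.] [421.  63. 141.]
-30 40 [306.4 236.1] [399. 277.] [427. 120. 184.]
30 0 [285.2 249.5] [271. 357.] [ 457. -154.   15.]
30 20 [285.2 243.2] [271. 319.] [462. -90.  66.]
30 40 [285.2 236.7] [271. 280.] [462. -90.  87.]
-55 0 [314.9 248.6] [450. 352.] [418. 187. 187.]
-55 20 [315.1 242.3] [451. 314.] [ 372. -129.   47.]
-55 40 [315.3 235.9] [452. 275.] [ 351. -279.   -1.]
```

View pics/c6.png

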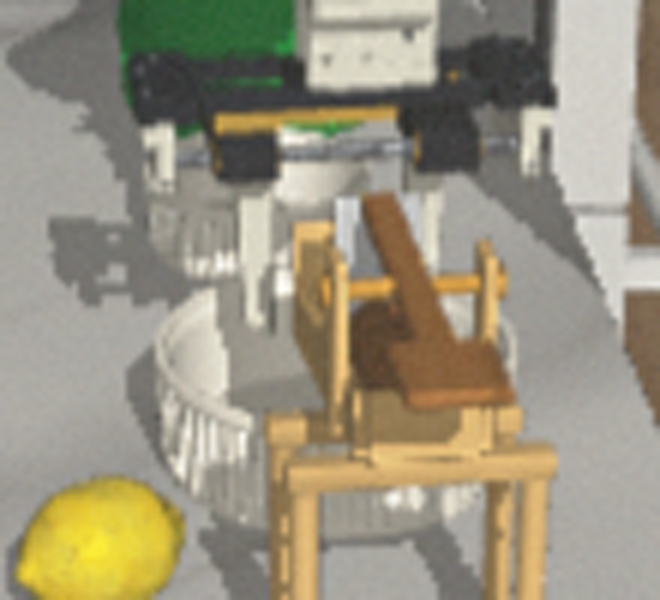

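The fingertip shows at crop (258,325), about 18 mm higher than the TCP projects, so open fingers end near z≈60 and skim over the rim. The dish is still at its start. I'll go back and use a lower TCP (z≈14).

Call:
carry_out(series=[{"gripper": 60,"tx": -30,"ty": 0,"tz": 0,"yaw": 0},{"gripper": 60,"tx": -50,"ty": 0,"tz": 0,"yaw": 0},{"gripper": 60,"tx": -50,"ty": -40,"tz": 0,"yaw": 0},{"gripper": 60,"tx": -50,"ty": -80,"tz": 0,"yaw": 0},{"gripper": 60,"tx": -50,"ty": -107,"tz": 0,"yaw": 0},{"gripper": 60,"tx": -50,"ty": -107,"tz": 0,"yaw": 0},{"gripper": 60,"tx": -50,"ty": -107,"tz": 0,"yaw": 0},{"gripper": 60,"tx": -20,"ty": -107,"tz": 0,"yaw": 0},{"gripper": 60,"tx": 10,"ty": -107,"tz": 0,"yaw": 0},{"gripper": 60,"tx": 28,"ty": -107,"tz": 0,"yaw": 0},{"gripper": 60,"tx": 28,"ty": -107,"tz": 0,"yaw": 0},{"gripper": 60,"tx": 28,"ty": -107,"tz": 0,"yaw": 0}])

```text
clock: 11.98
eef_pos: [437.4, -204.0, 14.1]
tool_rot: [-0.021, 0.707, 0.021, 0.707]
wrist_force: [-0.2, -0.0, 1.1]
opening: 60.1
```

Call:
carry_out(series=[{"gripper": 60,"tx": 0,"ty": 10,"tz": 0,"yaw": 0},{"gripper": 60,"tx": 0,"ty": 20,"tz": 0,"yaw": 0},{"gripper": 60,"tx": 0,"ty": 26,"tz": 0,"yaw": 0},{"gripper": 60,"tx": 0,"ty": 32,"tz": 0,"yaw": 0},{"gripper": 60,"tx": 0,"ty": 38,"tz": 0,"yaw": 0},{"gripper": 60,"tx": 0,"ty": 44,"tz": 0,"yaw": 0},{"gripper": 60,"tx": 0,"ty": 50,"tz": 0,"yaw": 0}])

```text
clock: 12.85
eef_pos: [434.4, -154.5, 13.6]
tool_rot: [-0.021, 0.707, 0.02, 0.707]
wrist_force: [1.2, -1.8, 0.4]
opening: 60.0
```

```bash
python3 fit.py 7
```

```text
top 82 [426.5 -72.4] 2.6 y range -132.0 74.0 x 369.0 510.0
side 192 [429.3 -63.7] 2.2 y range -159.0 20.0 x 345.0 513.0
[ 434.08626551 -153.94578107   13.52283301] [ 0.75231302 -0.70701803 -0.16367524] 12.95
```

The dish moves now (force -1.8 N, centre near y≈-67). Continuing, then creeping.

Call:
carry_out(series=[{"gripper": 60,"tx": 0,"ty": 6,"tz": 0,"yaw": 0},{"gripper": 60,"tx": 0,"ty": 12,"tz": 0,"yaw": 0},{"gripper": 60,"tx": 0,"ty": 18,"tz": 0,"yaw": 0},{"gripper": 60,"tx": 0,"ty": 24,"tz": -1,"yaw": 0},{"gripper": 60,"tx": 0,"ty": 30,"tz": -1,"yaw": 0},{"gripper": 60,"tx": 0,"ty": 36,"tz": -1,"yaw": 0},{"gripper": 60,"tx": 0,"ty": 42,"tz": -1,"yaw": 0},{"gripper": 60,"tx": 0,"ty": 48,"tz": -1,"yaw": 0},{"gripper": 60,"tx": 0,"ty": 52,"tz": -1,"yaw": 0}])

```text
clock: 14.08
eef_pos: [430.0, -102.2, 13.5]
tool_rot: [-0.02, 0.707, 0.02, 0.707]
wrist_force: [0.6, -3.0, 1.1]
opening: 59.9
```

Call:
carry_out(series=[{"gripper": 60,"tx": 0,"ty": 2,"tz": 0,"yaw": 0},{"gripper": 60,"tx": 0,"ty": 4,"tz": 0,"yaw": 0},{"gripper": 60,"tx": 0,"ty": 6,"tz": 0,"yaw": 0},{"gripper": 60,"tx": 0,"ty": 8,"tz": 0,"yaw": 0}])

```text
clock: 14.58
eef_pos: [429.6, -94.6, 13.5]
tool_rot: [-0.02, 0.707, 0.02, 0.707]
wrist_force: [-0.1, -2.0, 1.1]
opening: 59.9
```

```bash
python3 fit.py 8
```

```text
top 60 [420.5 -12.8] 2.1 y range -64.0 74.0 x 355.0 507.0
side 250 [423.8  -4.9] 1.9 y range -87.0 80.0 x 339.0 507.0
[429.56947133 -94.41130082  13.44023509] [ 0.7182012  -1.00893162  1.2307577 ] 14.675
```

Call:
carry_out(series=[{"gripper": 60,"tx": 0,"ty": 1.5,"tz": 0,"yaw": 0},{"gripper": 60,"tx": 0,"ty": 3,"tz": 0,"yaw": 0}])

```text
clock: 14.92
eef_pos: [429.4, -91.6, 13.5]
tool_rot: [-0.02, 0.707, 0.02, 0.707]
wrist_force: [-0.6, -3.1, 1.1]
opening: 59.9
```

Call:
carry_out(series=[{"gripper": 60,"tx": 0,"ty": 1.5,"tz": 0,"yaw": 0},{"gripper": 60,"tx": 0,"ty": 3,"tz": 0,"yaw": 0}])

```text
clock: 15.18
eef_pos: [429.3, -88.6, 13.5]
tool_rot: [-0.02, 0.707, 0.02, 0.707]
wrist_force: [0.2, -4.1, 0.7]
opening: 59.9
```

Call:
carry_out(series=[{"gripper": 60,"tx": 0,"ty": 1,"tz": 0,"yaw": 0},{"gripper": 60,"tx": 0,"ty": 2,"tz": 0,"yaw": 0}])

```text
clock: 15.42
eef_pos: [430.1, -87.9, 13.7]
tool_rot: [-0.022, 0.706, 0.02, 0.707]
wrist_force: [2.1, -10.6, -0.6]
opening: 59.6
```

```bash
python3 fit.py 9
```

```text
top 58 [420.9  -7. ] 1.9 y range -57.0 71.0 x 356.0 508.0
side 260 [423.7   1.3] 2.0 y range -78.0 87.0 x 340.0 508.0
[430.2049583  -87.95793418  13.70183946] [ 1.86538054 -8.3165005  -1.63749816] 15.525
```

Force has risen to about 10 N: the dish is at the legs. The sideways +2 N suggests the low-x leg carries more, so I'll ease the tool towards +x under light pressure.

Call:
carry_out(series=[{"gripper": 60,"tx": 0,"ty": 0,"tz": 1,"yaw": 0},{"gripper": 60,"tx": 0,"ty": 0,"tz": 2,"yaw": 0},{"gripper": 60,"tx": 0,"ty": 1,"tz": 2,"yaw": 0}])

```text
clock: 15.9
eef_pos: [432.2, -87.5, 13.8]
tool_rot: [-0.022, 0.706, 0.02, 0.707]
wrist_force: [1.5, -12.8, -1.7]
opening: 60.0
```

Dish seated at ~13 N. Retract, rise, shut the fingers, and go above the pad.

Call:
carry_out(series=[{"gripper": 60,"tx": 0,"ty": -10,"tz": -2,"yaw": 0},{"gripper": 60,"tx": 0,"ty": -40,"tz": -2,"yaw": 0},{"gripper": 60,"tx": 0,"ty": -40,"tz": -2,"yaw": 0},{"gripper": 60,"tx": -60,"ty": -40,"tz": -2,"yaw": 0},{"gripper": 0,"tx": -120,"ty": -40,"tz": -2,"yaw": 0},{"gripper": 0,"tx": -180,"ty": -40,"tz": -2,"yaw": 0},{"gripper": 0,"tx": -240,"ty": -40,"tz": -2,"yaw": 0},{"gripper": 0,"tx": -290,"ty": -40,"tz": -2,"yaw": 0},{"gripper": 0,"tx": -290,"ty": -40,"tz": -2,"yaw": 0},{"gripper": 0,"tx": -290,"ty": -40,"tz": -2,"yaw": 0},{"gripper": 0,"tx": -290,"ty": 20,"tz": -2,"yaw": 0},{"gripper": 0,"tx": -290,"ty": 80,"tz": -2,"yaw": 0},{"gripper": 0,"tx": -290,"ty": 140,"tz": -2,"yaw": 0},{"gripper": 0,"tx": -290,"ty": 200,"tz": -2,"yaw": 0},{"gripper": 0,"tx": -290,"ty": 260,"tz": -2,"yaw": 0},{"gripper": 0,"tx": -290,"ty": 280,"tz": -2,"yaw": 0},{"gripper": 0,"tx": -290,"ty": 280,"tz": -2,"yaw": 0},{"gripper": 0,"tx": -290,"ty": 280,"tz": -2,"yaw": 0}])

```text
clock: 18.15
eef_pos: [412.3, 193.2, 302.1]
tool_rot: [-0.021, 0.708, 0.02, 0.706]
wrist_force: [0.1, 0.2, -0.5]
opening: 0.6
```

```bash
python3 fit.py A
python3 - <<'E'
import cv2,numpy as np
b=cv2.imread("pics/sideA.png")[170:350,220:380];c=cv2.imread("pics/topA.png")[180:265,165:325]
cv2.imwrite("pics/cA.png",np.hstack([cv2.resize(b,(320,360),interpolation=2),cv2.resize(c,(480,360),interpolation=2)]))
E
```

```text
top 209 [422.5  -4.1] 2.1 y range -90.0 71.0 x 338.0 507.0
side 234 [424.4   1.4] 1.7 y range -75.0 89.0 x 342.0 508.0
[412.83057454 192.819138   302.81828126] [-0.14074784 -0.12723319  0.4071045 ] 18.25
```

View pics/cA.png

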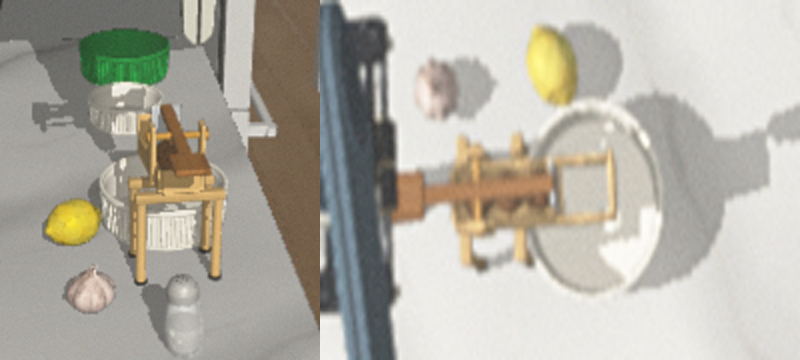

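The dish sits at about (423,-2), at the front legs under the spout, and the bystanders are unchanged. The closed gripper is above the pad. Lowering to contact.

Call:
carry_out(series=[{"gripper": 0,"tx": 40,"ty": 0,"tz": 1,"yaw": 0},{"gripper": 0,"tx": 80,"ty": 0,"tz": 1,"yaw": 0},{"gripper": 0,"tx": 108,"ty": 0,"tz": 1,"yaw": 0},{"gripper": 0,"tx": 112,"ty": 0,"tz": 1,"yaw": 0},{"gripper": 0,"tx": 116,"ty": 0,"tz": 1,"yaw": 0},{"gripper": 0,"tx": 120,"ty": 0,"tz": 1,"yaw": 0},{"gripper": 0,"tx": 124,"ty": 0,"tz": 1,"yaw": 0},{"gripper": 0,"tx": 124,"ty": 0,"tz": 1,"yaw": 0}])

```text
clock: 19.25
eef_pos: [413.9, 194.0, 179.5]
tool_rot: [-0.02, 0.707, 0.02, 0.707]
wrist_force: [0.3, -0.7, 0.8]
opening: 0.2
```

Call:
carry_out(series=[{"gripper": 0,"tx": 8,"ty": 0,"tz": 0,"yaw": 0},{"gripper": 0,"tx": 16,"ty": 0,"tz": 0,"yaw": 0},{"gripper": 0,"tx": 23,"ty": -1,"tz": 0,"yaw": 0},{"gripper": 0,"tx": 25,"ty": -1,"tz": 0,"yaw": 0},{"gripper": 0,"tx": 25,"ty": -1,"tz": 0,"yaw": 0}])

```text
clock: 19.88
eef_pos: [414.0, 193.0, 154.4]
tool_rot: [-0.02, 0.707, 0.02, 0.707]
wrist_force: [0.0, 1.8, 1.7]
opening: 0.4
```

Run:
```python
from h import *
W=get("top","pics/topB.png")[1]; get("side","pics/sideB.png")
b=cv2.imread("pics/sideB.png")[170:350,220:380];c=cv2.imread("pics/topB.png")[180:265,165:325]
cv2.imwrite("pics/cB.png",np.hstack([cv2.resize(b,(320,360),interpolation=2),cv2.resize(c,(480,360),interpolation=2)]))
s=ctrl.get_state();print(s["eef_pos"],s["wrist_force"],s["clock"])
```

```text
[413.99459583 192.79917666 154.47192439] [-0.2892928   1.771483    2.00971695] 19.975
```

View pics/cB.png

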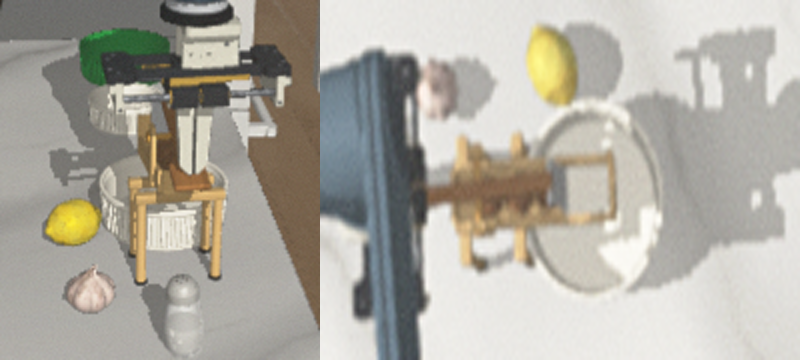

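The lever has begun tilting but isn't fully down (2 N): the tips sit higher than the TCP here as well. Pressing further.

Call:
carry_out(series=[{"gripper": 0,"tx": 5,"ty": 0,"tz": 0,"yaw": 0},{"gripper": 0,"tx": 10,"ty": -1,"tz": 0,"yaw": 0},{"gripper": 0,"tx": 14,"ty": -1,"tz": 0,"yaw": 0}])

```text
clock: 20.35
eef_pos: [414.3, 191.1, 140.3]
tool_rot: [-0.021, 0.707, 0.02, 0.707]
wrist_force: [-1.1, -2.2, 5.9]
opening: 0.4
```

Call:
carry_out(series=[{"gripper": 0,"tx": 2,"ty": -1,"tz": 0,"yaw": 0},{"gripper": 0,"tx": 4,"ty": -1,"tz": 0,"yaw": 0}])

```text
clock: 20.6
eef_pos: [414.5, 190.3, 137.1]
tool_rot: [-0.021, 0.706, 0.02, 0.707]
wrist_force: [-4.4, -0.8, 18.7]
opening: 0.7
```

Hard stop reached (force up to ~19 N). Hold, then look.

Call:
carry_out(series=[{"gripper": 0,"tx": -1,"ty": 0,"tz": 0,"yaw": 0},{"gripper": 0,"tx": -1,"ty": 0,"tz": 0,"yaw": 0},{"gripper": 0,"tx": -1,"ty": 0,"tz": 0,"yaw": 0},{"gripper": 0,"tx": -1,"ty": 0,"tz": 0,"yaw": 0},{"gripper": 0,"tx": -1,"ty": 0,"tz": 0,"yaw": 0},{"gripper": 0,"tx": -1,"ty": 0,"tz": 0,"yaw": 0},{"gripper": 0,"tx": -1,"ty": 0,"tz": 0,"yaw": 0},{"gripper": 0,"tx": -1,"ty": 0,"tz": 0,"yaw": 0},{"gripper": 0,"tx": -1,"ty": 0,"tz": 0,"yaw": 0},{"gripper": 0,"tx": -1,"ty": 0,"tz": 0,"yaw": 0},{"gripper": 0,"tx": -1,"ty": 0,"tz": 0,"yaw": 0},{"gripper": 0,"tx": -1,"ty": 0,"tz": 0,"yaw": 0},{"gripper": 0,"tx": -1,"ty": 0,"tz": 0,"yaw": 0},{"gripper": 0,"tx": -1,"ty": 0,"tz": 0,"yaw": 0},{"gripper": 0,"tx": -1,"ty": 0,"tz": 0,"yaw": 0},{"gripper": 0,"tx": -1,"ty": 0,"tz": 0,"yaw": 0}])

```text
clock: 22.6
eef_pos: [414.4, 190.4, 137.8]
tool_rot: [-0.021, 0.707, 0.02, 0.707]
wrist_force: [-1.6, -0.8, 8.1]
opening: 0.2
```

Run:
```python
from h import *
W=get("top","pics/topC.png")[1]; get("side","pics/sideC.png")
b=cv2.imread("pics/sideC.png")[170:350,220:380];c=cv2.imread("pics/topC.png")[180:265,165:325]
cv2.imwrite("pics/cC.png",np.hstack([cv2.resize(b,(320,360),interpolation=2),cv2.resize(c,(480,360),interpolation=2)]))
s=ctrl.get_state();print(s["eef_pos"],s["wrist_force"],s["clock"])
```

```text
[414.39653698 190.42664755 137.77143041] [-1.01308268  0.12839372  7.40976822] 22.7
```

View pics/cC.png

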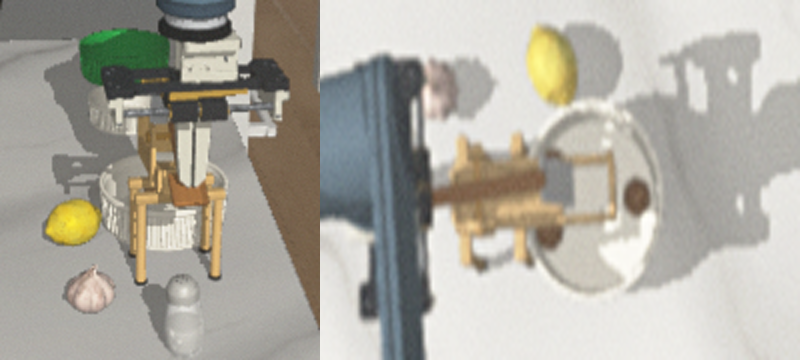

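Two walnuts are clear in the dish, at crop (637,197) and (548,235), and a third looks half hidden near (550,170). I'll check it by numbers.

```bash
cat > nuts.py <<'E'
from h import *
import sys
c,W=get("top",f"pics/top{sys.argv[1]}.png")
im=cv2.imread(f"pics/top{sys.argv[1]}.png"); h=cv2.cvtColor(im,cv2.COLOR_BGR2HSV)
roi=np.zeros(h.shape[:2],bool); roi[200:250,195:300]=1
m=roi&(h[...,1]>60)&(h[...,2]<150)
for nm,z0,z1 in(("low",2,62),("chute",95,165)):
    n,l,st,ce=cv2.connectedComponentsWithStats((m&(W[...,2]>z0)&(W[...,2]<z1)).astype(np.uint8))
    for i in range(1,n):
        if st[i,4]>3: print(nm,st[i,4],np.nanmedian(W[l==i],0).round(),"zmax",np.nanmax(W[l==i][:,2]).round(),"hsv",np.median(h[l==i],0),ce[i].round())
s=ctrl.get_state();print(s["eef_pos"],s["wrist_force"],s["clock"])
E
python3 nuts.py D
```

```text
low 46 [425. -57.  37.] zmax 47.0 hsv [ 13.  90. 112.] [270. 226.]
low 36 [395.  48.  36.] zmax 49.0 hsv [ 14.  90. 114.] [241. 235.]
low 4 [371. 130.  44.] zmax 61.0 hsv [ 17.  80. 118.] [218. 242.]
chute 10 [441. 111. 138.] zmax 157.0 hsv [ 18.   86.  146.5] [220. 219.]
chute 4 [433. 142. 137.] zmax 149.0 hsv [ 17.5  87.5 148. ] [210. 222.]
chute 5 [420. 160. 163.] zmax 164.0 hsv [ 13.  94. 125.] [204. 226.]
chute 4 [423.  70. 111.] zmax 114.0 hsv [ 17.   92.5 138. ] [232. 225.]
chute 4 [419.  96. 123.] zmax 132.0 hsv [ 15.5  92.5 139.5] [224. 226.]
chute 4 [410. 142. 139.] zmax 150.0 hsv [ 17.5  88.5 143.5] [210. 228.]
[414.40308593 190.443951   137.77476238] [-0.17401931 -1.30820793  8.15225199] 22.75
```

Run:
```python
from h import *
c,W=get("top","pics/topE.png"); im=cv2.imread("pics/topE.png"); h=cv2.cvtColor(im,cv2.COLOR_BGR2HSV)
for v in range(213,225,2): print(v,[(u,h[v,u].tolist(),W[v,u].round().tolist()) for u in range(238,252,3)])
o=np.hstack([cv2.resize(im[205:245,205:285],(800,400),interpolation=2)]); cv2.imwrite("pics/cE.png",o)
```

```text
213 [(238, [19, 22, 184], [472.0, 57.0, 58.0]), (241, [18, 22, 150], [476.0, 49.0, 18.0]), (244, [23, 21, 199], [477.0, 39.0, 11.0]), (247, [21, 20, 205], [478.0, 28.0, 8.0]), (250, [24, 18, 201], [478.0, 17.0, 5.0])]
215 [(238, [30, 17, 150], [467.0, 58.0, 39.0]), (241, [16, 42, 127], [467.0, 48.0, 34.0]), (244, [18, 35, 159], [467.0, 37.0, 33.0]), (247, [22, 23, 204], [471.0, 29.0, 0.0]), (250, [25, 17, 198], [470.0, 17.0, 9.0])]
217 [(238, [23, 13, 156], [439.0, 41.0, 215.0]), (241, [18, 27, 123], [440.0, 33.0, 203.0]), (244, [18, 42, 133], [443.0, 25.0, 179.0]), (247, [19, 54, 162], [448.0, 19.0, 129.0]), (250, [17, 80, 181], [449.0, 9.0, 119.0])]
219 [(238, [13, 27, 149], [432.0, 41.0, 214.0]), (241, [150, 4, 137], [433.0, 33.0, 204.0]), (244, [38, 7, 138], [435.0, 24.0, 188.0]), (247, [45, 8, 136], [437.0, 16.0, 166.0]), (250, [20, 32, 184], [455.0, 17.0, 11.0])]
221 [(238, [14, 103, 129], [425.0, 40.0, 224.0]), (241, [38, 8, 133], [427.0, 33.0, 204.0]), (244, [15, 4, 139], [429.0, 25.0, 184.0]), (247, [30, 6, 135], [431.0, 16.0, 167.0]), (250, [23, 20, 200], [449.0, 18.0, 0.0])]
223 [(238, [14, 103, 126], [419.0, 41.0, 216.0]), (241, [18, 9, 136], [420.0, 32.0, 206.0]), (244, [20, 6, 133], [422.0, 24.0, 187.0]), (247, [30, 8, 130], [424.0, 16.0, 169.0]), (250, [24, 18, 195], [440.0, 17.0, 7.0])]
```

View pics/cE.png

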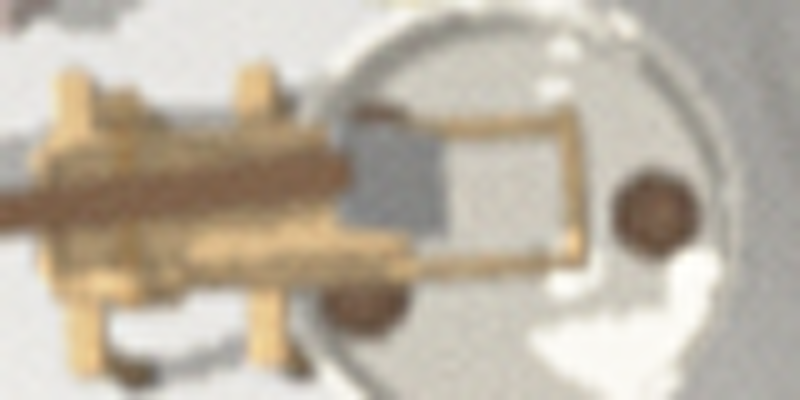

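The third walnut shows as a brown sliver at (378,112), world ≈(467,45,34), lying in the dish partly under the chute. The chute floor beside the lever is now bare wood. Releasing the lever.

Call:
carry_out(series=[{"gripper": 0,"tx": -10,"ty": 0,"tz": 0,"yaw": 0},{"gripper": 0,"tx": -20,"ty": 0,"tz": 0,"yaw": 0},{"gripper": 0,"tx": -30,"ty": 1,"tz": 0,"yaw": 0},{"gripper": 0,"tx": -40,"ty": 2,"tz": 0,"yaw": 0},{"gripper": 0,"tx": -60,"ty": 2,"tz": 0,"yaw": 0},{"gripper": 0,"tx": -110,"ty": 2,"tz": 0,"yaw": 0},{"gripper": 0,"tx": -160,"ty": 2,"tz": 0,"yaw": 0},{"gripper": 0,"tx": -160,"ty": 60,"tz": -20,"yaw": 0},{"gripper": 0,"tx": -160,"ty": 120,"tz": -40,"yaw": 0},{"gripper": 0,"tx": -160,"ty": 180,"tz": -60,"yaw": 0},{"gripper": 0,"tx": -160,"ty": 180,"tz": -60,"yaw": 0},{"gripper": 0,"tx": -160,"ty": 180,"tz": -60,"yaw": 0},{"gripper": 0,"tx": -160,"ty": 180,"tz": -60,"yaw": 0},{"gripper": 0,"tx": -160,"ty": 180,"tz": -60,"yaw": 0}])

```text
clock: 24.55
eef_pos: [344.7, 366.0, 297.6]
tool_rot: [-0.02, 0.707, 0.019, 0.707]
wrist_force: [-0.2, -0.8, 0.5]
opening: 0.4
```

```bash
python3 nuts.py F; python3 fit.py F
python3 - <<'E'
from h import *
c,W=get("top","pics/topG.png"); h=cv2.cvtColor(cv2.imread("pics/topG.png"),cv2.COLOR_BGR2HSV)
for n,p in dict(pad=(193,226),salt=(179,226),garlic=(203,201),lemon=(242,195)).items(): print(n,W[p[1],p[0]].round())
for v in range(212,221,2): print(v,[(u,h[v,u].tolist(),W[v,u].round().tolist()) for u in (238,241,244)])
E
```

```text
low 5 [463.  44.  38.] zmax 46.0 hsv [ 17.  77. 131.] [242. 216.]
low 44 [425. -57.  38.] zmax 46.0 hsv [ 13.   90.  107.5] [270. 226.]
low 38 [396.  48.  38.] zmax 47.0 hsv [ 14.   88.  113.5] [241. 235.]
chute 4 [434. 142. 135.] zmax 144.0 hsv [ 17.5  84.5 139. ] [210. 222.]
chute 4 [420.  86. 118.] zmax 125.0 hsv [ 14.5  95.  139.5] [228. 226.]
chute 5 [408. 141. 137.] zmax 153.0 hsv [ 18.  87. 146.] [211. 229.]
chute 4 [392. 101. 149.] zmax 154.0 hsv [ 17.5  77.5 142.5] [222. 234.]
[344.57701294 366.14183867 297.56949152] [-0.44336934 -0.25154037 -0.46071736] 24.6
top 192 [422.7  -4. ] 2.0 y range -90.0 74.0 x 338.0 507.0
side 233 [424.4   1.5] 1.8 y range -77.0 87.0 x 340.0 508.0
[344.3829092  366.46748363 297.56471119] [-0.41600873  0.17324905  0.05076973] 24.7
pad [414. 191. 187.]
salt [425. 261.  84.]
garlic [518. 184.  49.]
lemon [537.  42.  55.]
212 [(238, [21, 20, 221], [475.0, 57.0, 57.0]), (241, [18, 23, 147], [478.0, 48.0, 35.0]), (244, [20, 22, 176], [482.0, 40.0, 2.0])]
214 [(238, [17, 22, 166], [469.0, 57.0, 52.0]), (241, [18, 21, 146], [474.0, 50.0, 11.0]), (244, [24, 18, 195], [474.0, 39.0, 8.0])]
216 [(238, [19, 24, 146], [464.0, 59.0, 31.0]), (241, [17, 71, 126], [463.0, 48.0, 36.0]), (244, [15, 75, 133], [463.0, 37.0, 37.0])]
218 [(238, [18, 85, 162], [445.0, 49.0, 131.0]), (241, [20, 47, 178], [439.0, 34.0, 185.0]), (244, [18, 89, 192], [446.0, 30.0, 122.0])]
220 [(238, [16, 85, 153], [441.0, 52.0, 109.0]), (241, [15, 58, 154], [433.0, 35.0, 182.0]), (244, [17, 73, 158], [442.0, 32.0, 98.0])]
```

The pad is back at 187 mm, three walnuts lie low in the dish, the dish is in place and the bystanders are unchanged. Handing in.

```bash
python3 -c "
from cell import ctrl
print(ctrl.hand_in(), ctrl.get_state()['clock'])"
```

```text
the job is handed in; nothing more can be done
the job is handed in; nothing more can be done
```

I pushed the dish along the worktop until it stopped against the dispenser's front legs, with about 10–13 N of push at the end. I then pressed the pad to its hard stop, held it there for about 2 s while the walnuts rolled out, and released it. I handed the job in at about 24.7 s on the robot's clock.

**Final checks:**
- **Dish:** its centre is at about (423, -1), and the spout is at about (425, -1). The two cameras differ by about 5 mm in y. I judged contact with both legs from the force and position rather than seeing it directly.
- **Walnuts:** three brown blobs lie low in the dish. The third is mostly hidden under the chute and shows only as a sliver. No walnuts were left visible in the chute.
- **Lever:** the pad is back at 187 mm, its rest height.
- **Bystanders:** the salt, garlic and lemon are where they started, within measurement noise.

**What went wrong:** the first two push attempts passed over the dish's rim without moving it. The open fingertips sit about 18 mm higher than the TCP reading suggests. I lowered the tool, and the third push worked.

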